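# Prop the press lever

### The arm

A 6-joint arm with a two-finger parallel gripper is mounted at the origin on the work surface. World frame = base frame: x ahead of the robot, y to its left, z up, the work surface at z = 0. Lengths are in m, angles in rad, forces in N, time in s.
With the tool pointing down it reaches from about 0.225 to 0.725 m from the base axis. Payload 3.1 kg.
Tool frame: the origin (TCP) lies midway between the tips of the shut fingers; the grasp point (between the pads) lies 19 mm behind it (tcp_to_grasp is the distance from the TCP to the grasp point, in m); z points along the fingers, y is the line along which they close (so a half turn about z gives the same grasp; the last joint's range is limited). The gripper opens to 85 mm and grips with 20 to 120 N. Pads are 22 mm wide; open, the fingers measure 114 mm over their backs; the gripper's body (76 mm by 85 mm) begins 54 mm behind the grasp point. The pads swing forward as they close: fully open they stand 13 mm farther back than shut.
Start: joints at [1.142, 0.048, 0.099, 1.622, 0, 1.443], TCP at [0.156, 0.501, 0.231] pointing down, gripper open.
Joint ranges: [-2.91, 2.91], [-0.99, 1.94], [-1.21, 1.42], [-2.12, 2.29], [-1.49, 1.47], [-3.14, 3.14]. Speed limits (rad/s): [2.79, 2.79, 3.14, 3.14, 3.14, 3.14].

### API

Orientations are given as a unit quaternion [w, x, y, z].
In Python, from bench import * gives the robot as it stands. The module is installed in compiled form; this text tells all that it offers.
- The arm moves only by the tool arm_command, never from a script. Its argument "increments" is text: rows parted by semicolons, each of 5 numbers parted by spaces: the shift along the tool's x, y, z in units of 0.12 m (1.0 is 0.12 m), then the turn about the tool's z in units of pi/4 rad (1.0 is pi/4 rad), then the opening, from 0 (shut) to 1 (fully open). In form: x y z twist grip; .... A call has 1 to 5 rows; each row is the pose to reach, as a shift and turn from the pose commanded when the call began, along the tool's axes at that moment; what a row does not reach only later rows make up. A row lasts 1/8 s, in which the tool goes at most 62.5 mm and 10.7 degrees, less where a joint would pass 70% of its speed; a pose out of reach is approached as far as the arm can. A call with a number of a shift or a turn outside -1 to 1 is refused whole. A call with a gripper value outside its range is refused whole. The fingers move at their own pace and stop on an object; the grip force is fixed at half the most. Time passes only in rows, so rows that repeat a pose let the fingers close. It gives the time, the measured TCP pose, the force, the opening and the grip force at its end, in the units of the state.
- read_state(): the state, without advancing time (a new reading comes with each control period).
- capture(name): name is "scene" or "top" or "wrist"; returns the picture (384x512x3 uint8, red, green, blue); there is no depth.
- camera_params(name): a dict with "mtx" (3x3 intrinsics, pixels), "eye" and "rotation" of the camera in the world. Camera axes: x right, y down, z forward; pixel columns grow to the right and rows downward; lengths in m; the calibration is good to about 2 mm. A picture is of the moment at which its call begins: read the wrist's pose just before it. camera_params takes no time and is no camera call; for the wrist camera it gives the pose at the moment of the call.
- close_job(): hands the job in; it is judged then, once.
The state is a dict: "clock": time; "joints": joint angles; "joint_vel": joint speeds; "joint_efforts": joint torques, N m; "tool_pos": TCP position; "tool_rot": TCP orientation; "ft_force": force on the tool from outside, world axes, zero at the start; "ft_torque": the same for the moment, N m; "gripper_width": finger opening in m; "grip_force": force on a finger pad.
Only numpy, scipy, OpenCV 4.12 (cv2) and the standard library are available. Lean on these libraries where they do the work, as an engineer would, in place of code of your own. Each camera call takes 0.05 s, during which the arm holds its last target. There are 200 camera calls.

### The job

Swing the yellow prop of the hand press up under the raised lever until it clicks fully home in its end catch, so that the lever cannot come down on the pearl plaque, then let go. Leave the plaque and everything else on the bench where they are.

Things in the scene. Friction and masses are not known exactly. Their poses are not given: they have to be found in the camera images.
- plaque: bystander, loose (sizes in mm): square mother-of-pearl plaque, 60 x 60 x 8, lying on the press's anvil under the ram. Origin at the centre of its underside.
- punch: bystander, loose (sizes in mm): tarnished copper punch, 102 long, up to 18 wide, 14 thick, lying on the press's base plate on the lever-ball side of the prop. Origin at the centre of its underside (mid-length).
- pebble: bystander, loose (sizes in mm): smoky quartz polishing pebble, 44 across, 22 high, on the base plate behind the anvil, between catch housing and column. Origin at the centre of its underside.
- brush_pot: bystander, loose (sizes in mm): red bamboo brush pot, 76 across, 110 high, with brushes standing to 190. Origin at the centre of its underside.
- lacquer_jar: bystander, loose (sizes in mm): jar of red lacquer with a brass cap, 68 across, 90 high. Origin at the centre of its underside.
- shell_tray: bystander, loose (sizes in mm): dark wooden tray of shell chips, 120 x 160 x 25. Origin at the centre of its underside.
- mallet: bystander, loose (sizes in mm): small hammer lying on the bench, about 250 long. Origin at the centre of its underside (mid-length).
- press: cast-iron hand press, bolted down. Origin on the bench surface straight below the prop's hinge; +x points from the prop's folded end to its hinge (roughly away from the robot), z up. Base plate (mm): x -60..140, y -145..295, 30 thick. Hinge cheeks: x -18..18, y -21..21, up to z 90. Catch housing behind the hinge: x 68..98, y -15..15, up to z 90.
- prop_hinge (a point): point on the prop's hinge axis, fixed to the press, 70 mm above the bench. Axes as the press: the hinge axis is y.
- prop_grip (a point): middle of the free length of the prop's red cross handle, a round bar 16 mm thick along the prop's y, 100 mm from the hinge axis, standing out to -y only, to 112 mm (this point is at 75). The prop itself is a yellow bar, 14 x 14 mm, at y 0, from the hinge along its own -x to a black rubber saddle (44 wide in y, 34 in z) at 242 mm. Axes move with the prop: x from saddle to hinge.
- prop_tip (a point): centre of the saddle's end face, 242 mm from the hinge axis.
- prop (a joint): prop angle above level, rad. 0 fully folded (level); grows as it swings up to a hard stop at 1.62, just past upright, saddle just below the lever. The hinge is stiff: the prop stays where left. A spring catch resists from about 1.34, hardest near 1.42; short of it the prop springs back; beyond about 1.53 it snaps and holds the prop against the stop. The swing takes under 12 N at the handle.
- press_lever (a point): point on the centre line of the press's long steel lever, above the raised prop: 331 mm above the bench, 10 mm to press +x of the hinge. The lever is rigid, does not move, is 24 mm thick (underside at 319) and runs along press y from the column to a black ball, 48 across, 215 mm to -y. Raising the prop fully needs the tool tilted to stay clear of it.
- press_column (a point): centre of the top of the press's iron column, 85 x 70 mm, 380 high, 245 mm to press +y of the hinge. Lever boss on its robot side, 84 across, reaching 76 mm to press -x of the hinge.
- press_ram (a point): centre of the ram's lower end: an upright steel bar 34 mm thick, rising from 125 mm above the bench to the lever, 140 mm to press +y of the hinge, above the plaque on its anvil (90 x 90 mm, top at 42).

How it is judged:
By the outcome, as a careful person would: the job done as asked, in the order asked, and still so for the second after the job is handed in, with the robot touching nothing.
It also fails if it takes over 35 s, if anything falls off the work surface, if the arm or the gripper's body presses on something with over 40 N, if the wrist force passes 120 N, or if a joint passes its speed limit or range.

## Working session

There is one attempt and no reset: what is moved stays moved. The work goes in short steps, Python scripts to look and compute and a tool call to move; the robot and the scene stay as the last step left them, time stands still between calls to the robot, and variables do not carry over. Pictures are saved under pics/ and viewed, at most 10 in all, crops included, and the job is handed in when it is done.

Besides the shell and the picture viewer there is one more tool, called after "Emit:" by a JSON object that holds its "op" and its "data". arm_command: Moves the arm, as the interface text tells. Its arguments: {"type":"object","properties":{"increments":{"type":"string"}},"required":["increments"]}

```bash
mkdir -p pics; python3 - <<'E'
from bench import *
import cv2
for n in("scene","top"):
    im=capture(n); cv2.imwrite(f"pics/{n}0.png",im[:,:,::-1])
    c=camera_params(n); print(n,c)
s=read_state(); print(s["tool_pos"],s["tool_rot"],s["clock"])
E
```

```text
scene {'mtx': array([[358.13970629,   0.        , 254.33175292],
       [  0.        , 358.13970629, 193.08019   ],
       [  0.        ,   0.        ,   1.        ]]), 'eye': array([1.38216957, 0.77764431, 1.01376205]), 'rotation': array([-0.18331674,  0.37158183,  0.80553559, -0.4235969 ])}
top {'mtx': array([[398.71829553,   0.        , 253.70758043],
       [  0.        , 398.71829553, 186.85859002],
       [  0.        ,   0.        ,   1.        ]]), 'eye': array([ 0.36767631, -0.01579551,  1.62362149]), 'rotation': array([ 0.05122004, -0.70046555,  0.71039897, -0.04536325])}
[0.15534673 0.50089683 0.23022759] [-2.78597540e-04  1.49848298e-01  9.88708415e-01 -1.03959883e-03] 0.1
```

View pics/scene0.png

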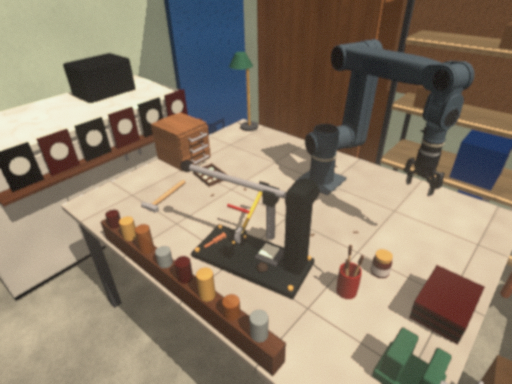

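View pics/top0.png

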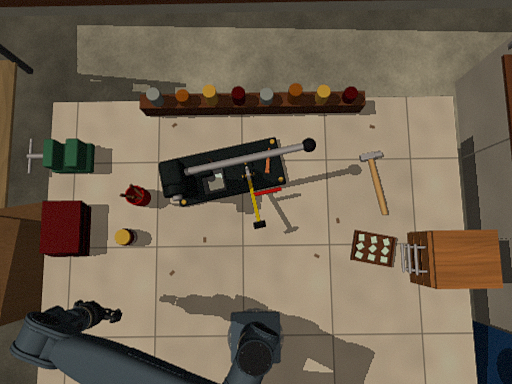

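The top view shows the press at about (160–290, 137–207). The hinge is near (248,172), the saddle near (259,225), and the red handle around (268,190). I'll enlarge it.

```bash
python3 - <<'E'
import cv2
im=cv2.imread("pics/top0.png")[125:240,150:325]
cv2.imwrite("pics/top_c.png",cv2.resize(im,None,fx=4.5,fy=4.5,interpolation=cv2.INTER_CUBIC))
E
```

```text
(no output)
```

View pics/top_c.png

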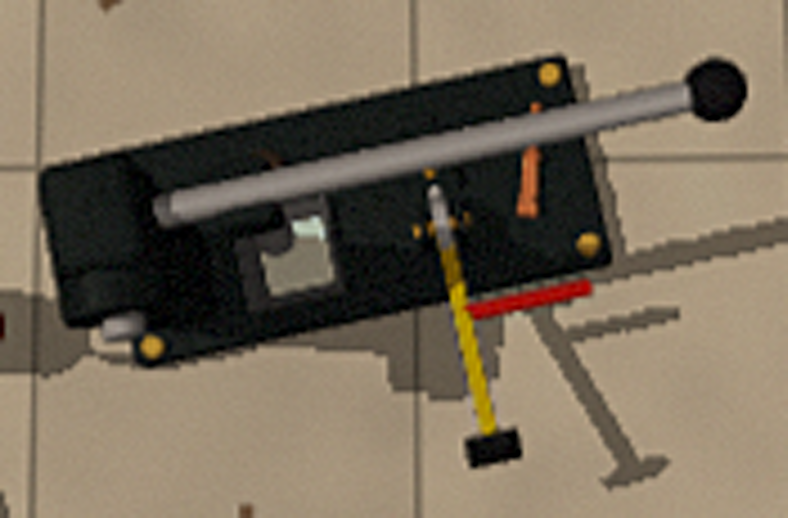

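The enlarged top view gives these crop pixels:
- Base plate corners: (610,262), (565,57) and (140,365).
- Lever ball: (718,90).
- Handle: (470,312) to (592,288).
- Saddle: centre about (493,448).

To get the prop angle I'll also enlarge the scene view.

```bash
python3 - <<'E'
import cv2
im=cv2.imread("pics/scene0.png")[150:300,180:330]
cv2.imwrite("pics/scene_c.png",cv2.resize(im,None,fx=4,fy=4,interpolation=cv2.INTER_CUBIC))
E
```

```text
(no output)
```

View pics/scene_c.png

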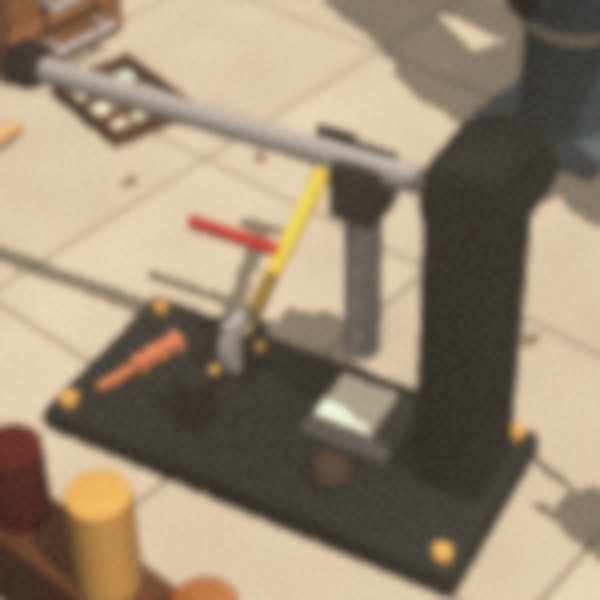

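The scene crop shows the handle from its root near (275,247) to its end at (192,220). The ball is at (22,62), and the base plate corners are at (48,413) and (452,580). Next I'll fit the press pose and the prop angle.

```bash
cat > h.py <<'E'
import numpy as np
from bench import *
from scipy.spatial.transform import Rotation as R
from scipy.optimize import least_squares
def q(v): return R.from_quat(np.roll(v,-1))
def proj(n,P,c=None):
    c=c or camera_params(n); p=q(c["rotation"]).inv().apply(np.atleast_2d(P)-c["eye"])
    p=p@c["mtx"].T; return p[:,:2]/p[:,2:]
def press(x,P): return R.from_euler('z',x[2]).apply(P)+[x[0],x[1],0]
def prop(a,P): # prop frame -> press frame ; raising: -x goes up
    return R.from_euler('y',a).apply(P)+[0,0,.07]
E
cat > fit.py <<'E'
from h import *
T=lambda u,v:(150+u/4.5-.4,125+v/4.5-.4)
S=lambda u,v:(180+u/4-.4,150+v/4-.4)
st={"top":[((-.06,-.145,.03),T(610,262)),((.14,-.145,.03),T(565,57)),((-.06,.295,.03),T(140,365)),((.01,-.215,.331),T(718,90))],
"scene":[((.14,-.145,.03),S(48,413)),((.14,.295,.03),S(450,582)),((.01,-.215,.331),S(22,62))]}
mv={"top":[((-.1,-.112,0),T(591,288)),((-.242,0,.0),T(494,450))],"scene":[((-.1,-.112,0),S(192,220))]}
def res(x,full=0):
    r=[]
    for n in st:
        P=press(x,np.array([p for p,_ in st[n]]+list(prop(x[3],np.array([p for p,_ in mv[n]])))))
        r.append(proj(n,P)-np.array([u for _,u in st[n]+mv[n]]))
    return np.vstack(r).ravel()
f=least_squares(res,[.4,0,.2,.3],loss='soft_l1')
print(f.x); print(res(f.x).reshape(-1,2).round(1))
np.save("pose.npy",f.x)
print("grip",press(f.x,prop(f.x[3],np.array([[-.1,-.075,0]]))), "tip",press(f.x,prop(f.x[3],np.array([[-.242,0,0]]))))
E
python3 fit.py; python3 -c "
from h import *
for n in('wrist','top'): print(camera_params(n)['eye'])
s=read_state();print(s['tool_pos'],q(s['tool_rot']).as_matrix().round(3))"
```

```text
[0.63070634 0.01903336 0.20111304 0.53000908]
[[ 0.9  0.2]
 [ 0.  -1.4]
 [-1.5  0.5]
 [-0.7  0.3]
 [-0.1 -0.6]
 [-0.3  0.6]
 [-2.4 -1.5]
 [-0.  -0.2]
 [ 0.8  0.4]
 [-1.1 -0.2]]
grip [[ 0.56114708 -0.07169035  0.12055412]] tip [[ 0.4261165  -0.02267618  0.19234096]]
[0.09195759 0.5205914  0.37227168]
[ 0.36767631 -0.01579551  1.62362149]
[0.15534673 0.50089683 0.23022759] [[-0.955  0.296 -0.001]
 [ 0.296  0.955 -0.002]
 [ 0.    -0.002 -1.   ]]
```

Emit:
{"op": "arm_command", "data": {"increments": "-0.8 -1 -0.8 -1 1;-0.8 -1 -0.8 -1 1;-0.8 -1 -0.8 -1 1;-0.8 -1 -0.8 -1 1;-0.8 -1 -0.8 -1 1"}}

```text
clock: 0.72
tool_pos: [0.2122, 0.3579, 0.3278]
tool_rot: [0.0, -0.24, 0.971, 0.0]
ft_force: [-0.3, 0.5, -0.6]
gripper_width: 0.0854
grip_force: 0.0
```

Emit:
{"op": "arm_command", "data": {"increments": "0.5 -1 0 -1 1;0.5 -1 0 -1 1;0.5 -1 0 -1 1;0.5 -1 0 -1 1;0.5 -1 0 -1 1"}}

```text
clock: 1.35
tool_pos: [0.2144, 0.2237, 0.327]
tool_rot: [-0.0, -0.594, 0.804, -0.0]
ft_force: [0.1, 0.9, 0.4]
gripper_width: 0.0852
grip_force: 0.0
```

Emit:
{"op": "arm_command", "data": {"increments": "1 -1 0 -0.64 1;1 -1 0 -0.64 1;1 -1 0 -0.64 1;1 -1 0 -0.64 1"}}

```text
clock: 1.85
tool_pos: [0.2939, 0.0728, 0.3268]
tool_rot: [0.0, 0.776, -0.631, -0.0]
ft_force: [0.7, 0.6, 0.5]
gripper_width: 0.0856
grip_force: 0.0
```

```bash
cat >> h.py <<'E'
def rel(Pworld):
    s=read_state(); return q(s["tool_rot"]).inv().apply(np.atleast_2d(Pworld)-s["tool_pos"])/.12
def where(): # TCP in press frame
    s=read_state(); x=np.load("pose.npy"); return R.from_euler('z',-x[2]).apply(s["tool_pos"]-[x[0],x[1],0])
E
python3 - <<'E'
from h import *
x=np.load("pose.npy");s=read_state()
print(s["tool_pos"],s["joints"].round(2) if hasattr(s["joints"],'round') else s["joints"],where())
g=press(x,prop(x[3],np.array([[-.1,-.085,0]])))
print("to grip point (TCP)",rel(g))
M=q(s["tool_rot"]).as_matrix();print("yaw off",np.arctan2(M[1,0],M[0,0])-(x[2]-np.pi/2))
E
```

```text
[0.29390879 0.07277736 0.32683625] [ 0.02 -0.46 -0.13  1.9   0.   -1.76] [-0.31927344  0.11993948  0.32683625]
to grip point (TCP) [[ 1.7168287  -1.9345869   1.71797075]]
yaw off 0.004489611255303005
```

Emit:
{"op": "arm_command", "data": {"increments": "1 -0.9 0 0 1;1 -0.9 0 0 1;1 -0.9 0 0 1;1 -0.9 0 0 1"}}

```text
clock: 2.35
tool_pos: [0.4244, -0.0233, 0.3253]
tool_rot: [0.001, 0.774, -0.633, -0.002]
ft_force: [-0.2, -0.4, -0.6]
gripper_width: 0.0852
grip_force: 0.0
```

Emit:
{"op": "arm_command", "data": {"increments": "0.7 -0.9 0.6 0 1;0.7 -0.9 0.6 0 1;0.7 -0.9 0.6 0 1;0.7 -0.9 0.6 0 1;0.7 -0.9 0.6 0 1"}}

```text
clock: 2.98
tool_pos: [0.5452, -0.0815, 0.2563]
tool_rot: [-0.0, 0.775, -0.632, -0.0]
ft_force: [0.6, 0.3, 0.8]
gripper_width: 0.0854
grip_force: 0.0
```

```bash
python3 - <<'E'
from h import *
import cv2
x=np.load("pose.npy")
c=camera_params("wrist"); im=capture("wrist")[:,:,::-1].copy()
for P in [(-.1,-.112,0),(-.1,-.075,0),(-.1,0,0),(-.242,0,0),(0,0,0)]:
    u=proj("wrist",press(x,prop(x[3],np.array([P]))),c)[0]; print(P,u)
    if (abs(u)<2000).all(): cv2.circle(im,tuple(int(v) for v in u),3,(255,0,255),1)
cv2.imwrite("pics/w0.png",cv2.resize(im,None,fx=1.5,fy=1.5))
print(where())
E
```

```text
(-0.1, -0.112, 0) [233.86325734 143.97435612]
(-0.1, -0.075, 0) [234.52299266 187.04421348]
(-0.1, 0, 0) [235.73292697 266.03300917]
(-0.242, 0, 0) [402.1352176  314.81544106]
(0, 0, 0) [157.54253326 243.11074325]
[-0.10369516 -0.08155665  0.25695008]
```

View pics/w0.png

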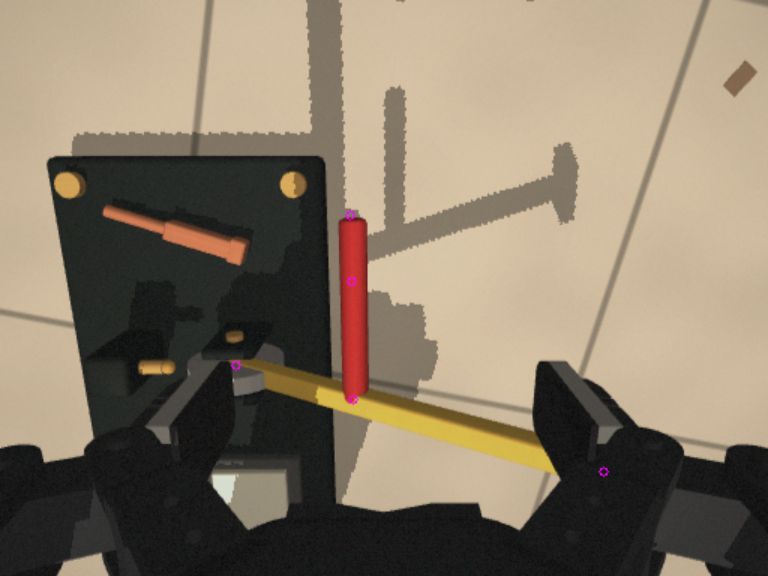

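The wrist view shows the red handle under the projected marks, from (350,217) to (353,398). That confirms the pose fit to within about 2 mm, so I'll descend.

Emit:
{"op": "arm_command", "data": {"increments": "0.03 -0.14 0.6 0 1;0.03 -0.14 0.6 0 1;0.03 -0.14 0.6 0 1"}}

```text
clock: 3.4
tool_pos: [0.5623, -0.0821, 0.1838]
tool_rot: [0.0, 0.775, -0.632, -0.001]
ft_force: [0.4, -1.1, 0.0]
gripper_width: 0.0857
grip_force: 0.0
```

Emit:
{"op": "arm_command", "data": {"increments": "0 0 0.69 0 1;0 0 0.69 0 1;0 0 0.69 0 1"}}

```text
clock: 3.78
tool_pos: [0.5629, -0.0826, 0.1014]
tool_rot: [0.0, 0.775, -0.632, -0.0]
ft_force: [0.7, -0.3, -1.5]
gripper_width: 0.0854
grip_force: 0.0
```

Emit:
{"op": "arm_command", "data": {"increments": "0 0 0 0 0;0 0 0 0 0;0 0 0 0 0;0 0 0 0 0;0 0 0 0 0"}}

```text
clock: 4.4
tool_pos: [0.563, -0.0829, 0.101]
tool_rot: [0.0, 0.775, -0.632, 0.0]
ft_force: [-2.2, -1.6, 2.3]
gripper_width: 0.014
grip_force: 58.4
```

```bash
python3 - <<'E'
from h import *
w=where(); s=read_state();print(w,s["gripper_width"],s["grip_force"],s["ft_force"])
h=w[[0,2]]+[0,.019]-[0,.07]; print("r",np.hypot(*h),"a",np.arctan2(h[1],-h[0]))
a0=np.arctan2(h[1],-h[0])
for k in range(1,8):
    a=a0+.08*k; print(round(a,2),"y %.2f z %.2f"%(.1*(np.cos(a)-np.cos(a0))/.12, -.1*(np.sin(a)-np.sin(a0))/.12))
E
```

```text
[-0.08669238 -0.08639293  0.10098892] 0.01403770342210492 58.403937220573425 [-2.24168645 -1.60016075  2.34006561]
r 0.10007227744042473 a 0.5230539946117623
0.6 y -0.04 z -0.06
0.68 y -0.08 z -0.11
0.76 y -0.12 z -0.16
0.84 y -0.17 z -0.21
0.92 y -0.22 z -0.25
1.0 y -0.27 z -0.29
1.08 y -0.33 z -0.32
```

The handle is gripped and the radius checks at 100 mm. Now I'll swing along the arc.

Emit:
{"op": "arm_command", "data": {"increments": "-0 -0.04 -0.06 0 0;0 -0.08 -0.11 0 0;0 -0.12 -0.16 0 0;0 -0.17 -0.21 0 0;0 -0.22 -0.25 0 0"}}

```text
clock: 5.03
tool_pos: [0.5846, -0.0785, 0.1305]
tool_rot: [0.004, 0.774, -0.633, -0.003]
ft_force: [-11.6, -2.4, 4.5]
gripper_width: 0.0137
grip_force: 58.4
```

Emit:
{"op": "arm_command", "data": {"increments": "0 -0.05 -0.04 0 0;0 -0.08 -0.055 0 0;0 -0.08 -0.055 0 0"}}

```text
clock: 5.4
tool_pos: [0.5948, -0.0764, 0.1392]
tool_rot: [0.004, 0.775, -0.633, -0.002]
ft_force: [-13.6, -2.8, 10.2]
gripper_width: 0.0141
grip_force: 58.7
```

```bash
python3 - <<'E'
from h import *
w=where(); s=read_state();print(w,s["gripper_width"],s["grip_force"],s["ft_force"])
h=w[[0,2]]+[0,.019]-[0,.07]; print("r",np.hypot(*h),"a",np.arctan2(h[1],-h[0]))
import cv2
im=capture("scene")[150:300,180:330,::-1]
cv2.imwrite("pics/s1.png",cv2.resize(im,None,fx=4,fy=4,interpolation=cv2.INTER_CUBIC))
E
```

```text
[-0.05429064 -0.08636977  0.13917883] 0.014066029123264668 58.713802099227905 [-13.64474914  -2.80039211  10.20800545]
r 0.10355182246194243 a 1.0189213491297175
```

View pics/s1.png

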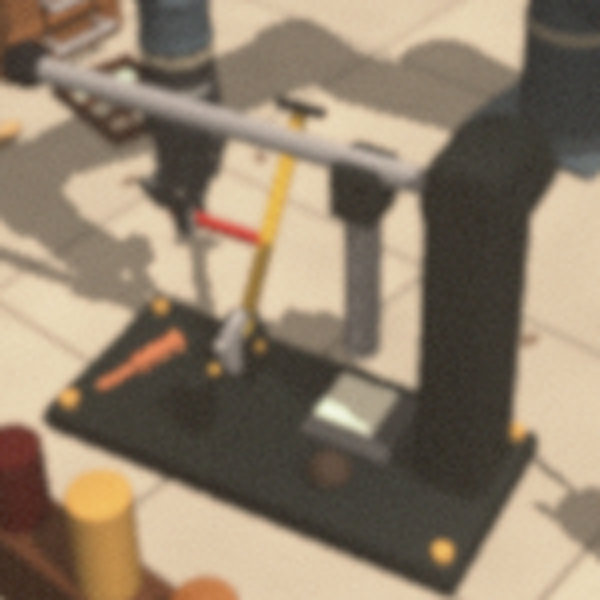

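The scene shows the prop raised to about 1.0 rad with the saddle at (300,105), and the rest is undisturbed. Next I'll release, step back, rise, move behind the handle and lower, so that the outside of the open front finger can push it.

Emit:
{"op": "arm_command", "data": {"increments": "0 0 0 0 1;0 0 0 0 1;0 0 0 0 1;0 0.17 0 0 1;0 0.17 0 0 1"}}

```text
clock: 6.08
tool_pos: [0.5781, -0.0794, 0.1369]
tool_rot: [-0.0, 0.775, -0.632, -0.0]
ft_force: [0.4, 0.5, -0.4]
gripper_width: 0.0851
grip_force: 0.0
```

Emit:
{"op": "arm_command", "data": {"increments": "0.05 0.02 -0.5 0 1;0.05 0.02 -0.5 0 1;0.05 0.55 -0.5 0 1;0.05 0.55 -0.5 0 1;0.05 0.55 -0.5 0 1"}}

```text
clock: 6.7
tool_pos: [0.5159, -0.0987, 0.1974]
tool_rot: [-0.001, 0.775, -0.632, 0.001]
ft_force: [0.2, -0.0, 0.7]
gripper_width: 0.0853
grip_force: 0.0
```

```bash
python3 - <<'E'
from h import *
import cv2
w=where(); s=read_state();print(w,s["ft_force"],s["joints"])
im=capture("wrist")[:,:,::-1]
cv2.imwrite("pics/w1.png",im)
E
```

```text
[-0.13603972 -0.09241542  0.19738994] [ 0.21137604 -0.01856025  0.69292968] [-3.17027350e-01  4.09099170e-02  2.44714383e-02  1.55239117e+00
  4.51993484e-04 -2.08939450e+00]
```

View pics/w1.png

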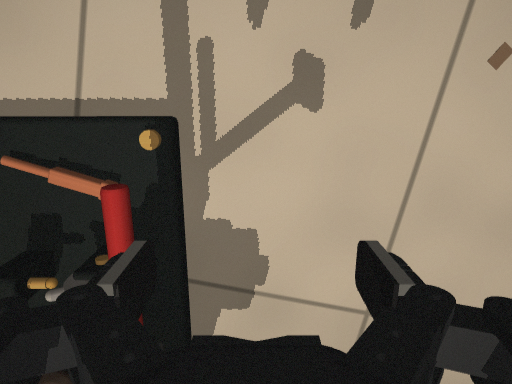

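The red handle is at (118,220), ahead of and below the front finger, and nothing is touching. I'll back off slightly and lower.

Emit:
{"op": "arm_command", "data": {"increments": "0 0.1 0 0 1;0 0.1 0.56 0 1;0 0.1 0.56 0 1;0 0.1 0.56 0 1"}}

```text
clock: 7.25
tool_pos: [0.5042, -0.1013, 0.1313]
tool_rot: [-0.0, 0.775, -0.632, 0.001]
ft_force: [1.0, -0.2, 1.3]
gripper_width: 0.0852
grip_force: 0.0
```

Emit:
{"op": "arm_command", "data": {"increments": "0 -0.1 0 0 1;0 -0.15 0 0 1;0 -0.2 0 0 1;0 -0.25 0 0 1;0 -0.3 0 0 1"}}

```text
clock: 7.88
tool_pos: [0.5361, -0.0946, 0.1318]
tool_rot: [0.003, 0.775, -0.632, -0.001]
ft_force: [-15.8, -1.9, 19.3]
gripper_width: 0.0851
grip_force: 9.6
```

```bash
python3 - <<'E'
from h import *
w=where(); s=read_state();print(w,s["ft_force"],s["gripper_width"])
E
```

```text
[-0.11539074 -0.09247295  0.13175283] [-15.83286692  -1.94986553  19.34614149] 0.08514244639385794
```

Emit:
{"op": "arm_command", "data": {"increments": "0 0 -0.04 0 1;0 -0.04 -0.055 0 1;0 -0.08 -0.07 0 1;0 -0.12 -0.08 0 1;0 -0.16 -0.09 0 1"}}

```text
clock: 8.5
tool_pos: [0.5579, -0.0902, 0.1443]
tool_rot: [-0.0, 0.775, -0.632, 0.001]
ft_force: [-5.3, -0.4, 9.7]
gripper_width: 0.0856
grip_force: 4.4
```

```bash
python3 - <<'E'
from h import *
import cv2
w=where(); s=read_state();print(w,s["ft_force"],s["gripper_width"])
im=capture("scene")[150:260,190:300,::-1]
cv2.imwrite("pics/s2.png",cv2.resize(im,None,fx=5.4,fy=5.4,interpolation=cv2.INTER_CUBIC))
E
```

```text
[-0.09314121 -0.09251944  0.14428798] [-5.30212912 -0.36936324  9.72425123] 0.08560815772510272
```

View pics/s2.png

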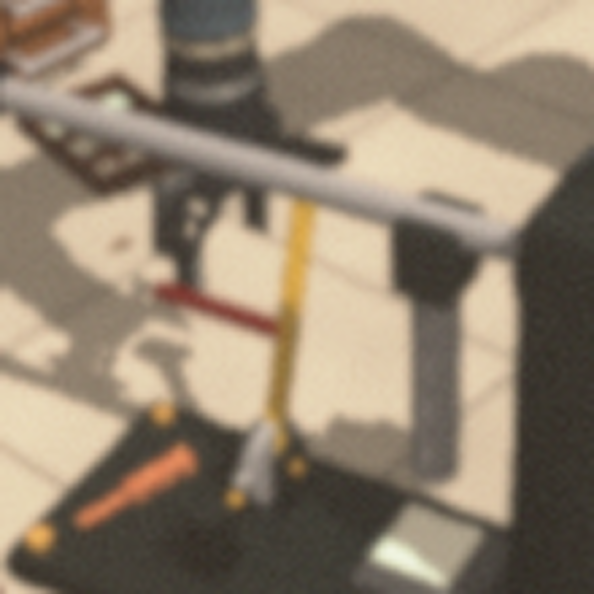

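The prop is at about 1.25 rad with the handle held ahead of the finger, and the body is clear of the lever. Next I push on through the catch.

Emit:
{"op": "arm_command", "data": {"increments": "0 -0.05 -0.02 0 1;0 -0.1 -0.03 0 1;0 -0.14 -0.035 0 1;0 -0.18 -0.04 0 1;0 -0.21 -0.04 0 1"}}

```text
clock: 9.18
tool_pos: [0.5829, -0.0852, 0.1474]
tool_rot: [-0.0, 0.775, -0.632, 0.001]
ft_force: [-1.5, 0.5, 0.7]
gripper_width: 0.0851
grip_force: 0.8
```

```bash
python3 - <<'E'
from h import *
w=where(); s=read_state();print(w,s["ft_force"],s["gripper_width"])
E
```

```text
[-0.06769166 -0.09259992  0.1473721 ] [-1.47233928  0.45410689  0.6897664 ] 0.08507583397375136
```

The force has dropped away, so the prop has probably snapped home. I'll nudge slightly further to check that it rests on the stop.

Emit:
{"op": "arm_command", "data": {"increments": "0 -0.04 0 0 1;0 -0.06 0 0 1;0 -0.08 0 0 1"}}

```text
clock: 9.55
tool_pos: [0.5916, -0.0827, 0.1447]
tool_rot: [0.0, 0.775, -0.632, -0.0]
ft_force: [0.3, 1.3, 0.4]
gripper_width: 0.0853
grip_force: 0.2
```

```bash
python3 - <<'E'
from h import *
import cv2
w=where(); s=read_state();print(w,s["ft_force"],s["gripper_width"])
im=capture("scene")[150:260,190:300,::-1]
cv2.imwrite("pics/s3.png",cv2.resize(im,None,fx=5.4,fy=5.4,interpolation=cv2.INTER_CUBIC))
E
```

```text
[-0.05863846 -0.09189584  0.14465144] [0.33843613 1.30353235 0.40079515] 0.0853449126861187
```

View pics/s3.png

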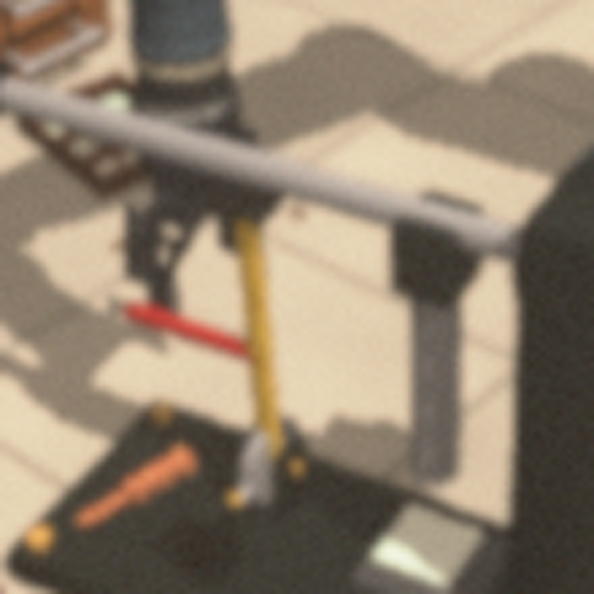

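The handle now runs from (130,312) to (250,350) and the saddle sits under the lever at (255,195). I'll retreat, then compare the handle pixels against the projected angle.

Emit:
{"op": "arm_command", "data": {"increments": "0 0.4 0 0 1;0 0.8 0 0 1;0 1 0 0 1;0 1 -0.3 0 1;0 1 -0.3 0 1"}}

```text
clock: 10.22
tool_pos: [0.4753, -0.1077, 0.1842]
tool_rot: [-0.001, 0.775, -0.632, 0.003]
ft_force: [1.4, -0.5, 0.8]
gripper_width: 0.0854
grip_force: 0.0
```

```bash
python3 - <<'E'
from h import *
import cv2
x=np.load("pose.npy")
for a in (1.3,1.45,1.55,1.62):
    u=proj("scene",press(x,prop(a,np.array([[-.1,-.112,0],[-.1,-.007,0]]))));print(a,((u-[190,150]+.4)*5.4).round(0).tolist())
im=capture("scene")[150:260,190:300,::-1]
cv2.imwrite("pics/s4.png",cv2.resize(im,None,fx=5.4,fy=5.4,interpolation=cv2.INTER_CUBIC))
s=read_state();print(where(),s["ft_force"],s["clock"])
E
```

```text
1.3 [[151.0, 289.0], [273.0, 330.0]]
1.45 [[139.0, 297.0], [262.0, 338.0]]
1.55 [[131.0, 303.0], [254.0, 345.0]]
1.62 [[126.0, 308.0], [249.0, 351.0]]
[-0.17784078 -0.09281956  0.18296175] [ 0.59196336 -0.16136447  0.39723372] 10.275
```

View pics/s4.png

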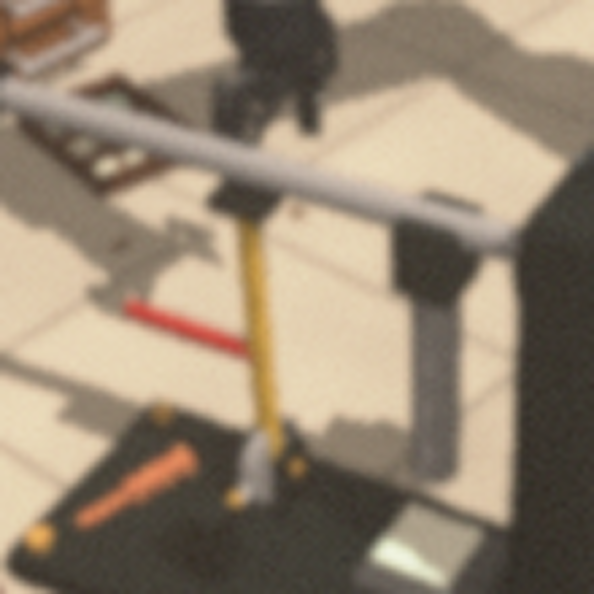

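The handle runs from (128,306) to (249,351), which matches the 1.62 rad projection. The prop is home, the robot is clear, and the plaque and punch have not moved.

```bash
python3 -c "
from bench import *
print(close_job())"
```

```text
the job is handed in; nothing more can be done
None
```

The prop is up against its stop at about 1.62 rad, held by the catch under the lever; the arm has let go and backed clear, the plaque and punch look unmoved, and the job was handed in after about 10.3 s.

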